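# Lock the lamp arm's knuckle with a linchpin

### The job

Take the linchpin with the yellow ring out of the wooden stand and push it fully home, gently, down the hole in the lamp bracket's steel knuckle, with its ring still open and pointing away from the lamp, past the knuckle's free end. Then swing the ring down over the knuckle's free end until it snaps shut under the pin's tip, let go, and leave the other pin and the things on the table where they are.

Things in the scene. Friction and masses are not known exactly. Their poses are not given: they have to be found in the camera images.
- linchpin: Steel linchpin upright in one of the stand's holes, the only one with a yellow ring; 140 to 230 g. Origin on its axis at the flange's underside, z up along the pin. Below: round shank 12 mm thick, 44 mm long, its end slightly tapered. Above: round flange 20 mm wide, 4 mm thick, then the head.
- head (a point): Centre of the top of the linchpin's brass head, 34 mm above the pin's origin, axes as the pin's. The head is the part to hold: a block 14 mm (pin's x) by 16 mm (pin's y), 30 mm tall. The ring is hinged low on it, on an axis along the pin's y 28 mm below this point.
- ring (a joint): Angle of the ring's hinge: 0 open (level, pointing to the pin's -x), growing as it swings down, 1.57 shut (parallel to the shank, its bar just beyond the pin's tip). The spring is over centre: below 0.9 rad it pulls the ring open, beyond that it snaps it shut. About 4 to 5 N on the bar starts it, falling to nothing at 0.9.
- ring_bar (a point): Middle of the ring's far bar, 60 mm from the hinge axis. The ring is a hoop of 5 mm round bar, 57 mm wide outside along the pin's y; the straight far bar is about 28 mm long.
- bracket: Fixed lamp bracket; the folded swing arm and green shade are behind it (+x). Origin on the table below point seat; -x points out of the knuckle's free end, z up. The post begins 79 mm behind the origin, 46 mm wide, its cap 137 mm above the table; the swing arm reaches 160 mm high.
- knuckle_end (a point): Middle of the knuckle's free end face if it were slid hard back; it really stands 4 to 20 mm further out (-x). The knuckle is a level square-edged steel bar along the bracket's x, 36 mm wide (y), 32 mm high: flat top 115 mm, underside 83 mm above the table. Its free end lies 20 mm in front (-x) of its hole's centre.
- seat (a point): On the level of the knuckle's flat top, axes as the bracket's. The knuckle sits stiffly somewhere along its spigot: its hole lies 4 to 20 mm from here along -x, to be found by feel or sight. Upright round through hole 13.5 mm wide, 1 mm bevel. A sprung ball 20 mm down grips the shank: press past it with about 3 to 8 N until the flange lies on top. Keep the push under 20 N.
- stand: Fixed dark wooden stand, 56 mm (x) by 150 mm (y) by 62 mm high, origin under its centre. Two vertical holes 90 mm apart, at 45 mm either way along its y, hold the two pins, flanges on the top face.
- plain_pin: Plain pin with a round black head 16 mm wide and no ring, in the stand's other hole; otherwise like the linchpin, origin at its flange's underside. To be left alone.
- tankard: Pewter tankard, 86 mm wide, 120 mm high, handle to its +y; origin under its centre. Loose, to be left alone.
- glasses: Horn-rimmed reading glasses standing open, 120 mm wide, 135 mm deep, 47 mm high; origin on the table under the bridge, arms towards its +x. Loose, to be left alone.
- snuffbox: Lidded tin snuffbox 62 x 47 x 21 mm, origin under its centre. Loose, to be left alone.
- cigar_box: Cedar cigar box with brass clasp, 154 (x) x 224 (y) x 54 mm, origin under its centre. Loose, to be left alone.
- domino_a: Ivory domino lying flat, 50 x 25 x 10 mm, origin under its centre. Loose, to be left alone.
- domino_b: Ivory domino lying flat, 50 x 25 x 10 mm, origin under its centre. Loose, to be left alone.

How it is judged:
By the outcome, as a careful person would: the job done as asked, in the order asked, and still so for the second after the job is handed in, with the robot touching nothing.
It also fails if it takes over 67 s, if anything falls off the work surface, if the arm or the gripper's body presses on something with over 40 N, if the wrist force passes 120 N, or if a joint passes its speed limit or range.

### The arm

A 7-joint arm with a two-finger parallel gripper is mounted at the origin on the work surface. World frame = base frame: x ahead of the robot, y to its left, z up, the work surface at z = 0. Lengths are in m, angles in rad, forces in N, time in s.
With the tool pointing down it reaches from about 0.425 to 0.925 m from the base axis. Payload 6.8 kg.
Tool frame: the origin (TCP) lies midway between the tips of the shut fingers; the grasp point (between the pads) lies 19 mm behind it; z points along the fingers, y is the direction in which the jaws open and shut (so a half turn about z gives the same grasp; the last joint's range is limited). The gripper opens to 85 mm and grips with 20 to 120 N. Pads are 22 mm wide; open, the fingers measure 114 mm over their backs; the gripper's body (76 mm by 85 mm) begins 54 mm behind the grasp point. The pads swing forward as they close: fully open they stand 13 mm farther back than shut.
Start: joints at [-1.416, 0.477, 0.022, 1.555, -0.011, 1.109, -0.083], TCP at [0.175, 0.652, 0.231] pointing down, gripper open.
Joint ranges: [-2.96, 2.96], [-0.34, 2.1], [-1.41, 1.46], [0.24, 2.44], [-1.37, 4.51], [0.17, 1.92], [-2.96, 2.96]. Speed limits (rad/s): [2.39, 2.39, 3.14, 3.14, 3.14, 3.14, 3.14].

### API

Orientations are given as a unit quaternion [w, x, y, z].
In Python, from station import readout, eyes, ticket gives the robot as it stands. The module is installed in compiled form; this text tells all that it offers.
- The arm moves only by the shell command python3 -m crank 'ROWS' [FORCE]. ROWS is JSON, a list of rows, each an object of numbers: "jaw": the opening in per cent of the stroke, from 0 (shut) to 100 (fully open); "x", "y", "z": the shift along the tool's x, y, z in mm; "ax", "ay", "az": the turn, a rotation vector about the tool's x, y, z in degrees. In form: [{"jaw": .., "x": .., "y": .., "z": .., "ax": .., "ay": .., "az": ..}, ...]. A call has 1 to 12 rows; each row shifts and turns the commanded pose from where the row before left it, along the tool's axes as they then stand; what a row does not reach is not made up. A row lasts 1/8 s, in which the tool goes at most 62.5 mm and 10.7 degrees, less where a joint would pass 70% of its speed; a pose out of reach is approached as far as the arm can. A call with a gripper value outside its range is refused whole. The fingers move at their own pace and stop on an object; FORCE is the grip in N (left out, the last holds). Time passes only in rows, so rows that do not move let the fingers close. It gives the time, the measured TCP pose, the force and the opening at its end, in the units of the state.
- readout.get_obs(): the state, without advancing time (a new reading comes with each control period).
- eyes.read_camera(name): name is "side" or "top" or "wrist"; returns (picture, depth): 384x512x3 uint8, red, green, blue; 384x512 float32, m along the optical axis (not along the pixel's ray), 0 where there is no reading.
- eyes.calibration(name): a dict with "fx", "fy", "cx", "cy" (pixels), "k1" (the pictures are not rectified: a ray, as slopes to the right and down, at radius r is drawn at 1 + k1 r^2 times it, then the intrinsics apply), "R" (3x3) and "t" (3): a world point X has camera coordinates R X + t. Camera axes: x right, y down, z forward; pixel columns grow to the right and rows downward; lengths in m; the calibration is good to about 2 mm. A picture is of the moment at which its call begins: read the wrist's pose just before it. calibration takes no time and is no camera call; for the wrist camera it gives the pose at the moment of the call.
- ticket.hand_in(): hands the job in, once; it reports no verdict.
The state is a dict: "t": time; "q": joint angles; "joint_vel": joint speeds; "joint_torque": joint torques, N m; "eef_pos": TCP position; "tool_rot": TCP orientation; "contact_force": force on the tool from outside, world axes, zero at the start; "torque": the same for the moment, N m; "gripper_width": opening from 0.0 (shut) to 1.0 (fully open).
Only numpy, scipy, OpenCV 4.12 (cv2) and the standard library are available. Lean on these libraries where they do the work, as an engineer would, in place of code of your own. Each camera call takes 0.05 s, during which the arm holds its last target. There are 200 camera calls.

## Working session

There is one attempt and no reset: what is moved stays moved. The work goes in short steps, Python scripts to look and compute and a shell command to move; the robot and the scene stay as the last step left them, time stands still between calls to the robot, and variables do not carry over. Pictures are saved under pics/ and viewed, about 8 in all and at most 12, crops included, and the job is handed in when it is done.

```bash
mkdir -p pics
cat > h.py <<'E'
import numpy as np, cv2
from station import readout, eyes, ticket
def snap(n):
    c=eyes.calibration(n); p,d=eyes.read_camera(n); return p,d,c
def save(p,f,crop=None,s=1):
    if crop: x0,y0,x1,y1=crop; p=p[y0:y1,x0:x1]
    cv2.imwrite('pics/'+f,cv2.resize(p[:,:,::-1],None,fx=s,fy=s,interpolation=cv2.INTER_CUBIC))
def ray(c,u,v):
    K=np.array([[c['fx'],0,c['cx']],[0,c['fy'],c['cy']],[0,0,1.]])
    a=cv2.undistortPoints(np.array([[[u,v]]],float),K,np.array([c['k1'],0,0,0.]))[0,0]
    return np.array([a[0],a[1],1.])
def world(c,u,v,z=None,d=None):
    R=np.array(c['R']);t=np.array(c['t']);r=R.T@ray(c,u,v);o=-R.T@t
    if d is not None:return o+r*d
    return o+r*(z-o[2])/r[2]
def proj(c,X):
    R=np.array(c['R']);t=np.array(c['t']);p=R@np.array(X)+t;a=p[:2]/p[2];a=a*(1+c['k1']*(a@a))
    return a[0]*c['fx']+c['cx'],a[1]*c['fy']+c['cy']
E
python3 - <<'E'
from h import *
for n in('side','top','wrist'):
    p,d,c=snap(n); np.savez('/tmp/'+n,p=p,d=d,**c); save(p,n+'0.png',s=1.5 if n!='wrist' else 1)
    R=np.array(c['R']);print(n,-R.T@c['t'],R[2],c['fx'],c['k1'])
o=readout.get_obs();print(o)
E
```

```text
side [ 0.54180632 -0.84948832  0.81127926] [ 0.03253882  0.77373774 -0.63266984] 421.10330743918195 -0.015069994927822562
top [0.45463621 0.02406615 1.26070119] [ 8.95062395e-02  5.56808048e-04 -9.95986106e-01] 427.1583038155239 0.019489985092508922
wrist [0.11064906 0.66902317 0.37365361] [ 0.25230572 -0.0686614  -0.96520849] 313.26722784384174 -0.06827557155421052
{'t': 0.15, 'q': array([-1.41607113,  0.47762658,  0.0223216 ,  1.5561847 , -0.011488  ,
        1.10931131, -0.08310867]), 'joint_vel': array([-0.000809  , -0.00113912,  0.0008608 , -0.00254051,  0.00082959,
       -0.00150346, -0.0021028 ]), 'joint_torque': array([ 3.21993713e-03, -5.96921325e+01,  1.61031067e+00, -2.81489074e+01,
        1.26658101e-02,  6.54913980e-03, -8.96989150e-07]), 'eef_pos': array([0.17524911, 0.6513933 , 0.23055435]), 'tool_rot': array([-4.33613693e-05,  1.31016246e-01,  9.91379973e-01, -6.99710872e-04]), 'contact_force': array([ 0.11105972,  0.13571374, -0.11778949]), 'torque': array([-0.02474887, -0.05507303,  0.02599071]), 'gripper_width': 0.9983531811766276}
```

View pics/top0.png

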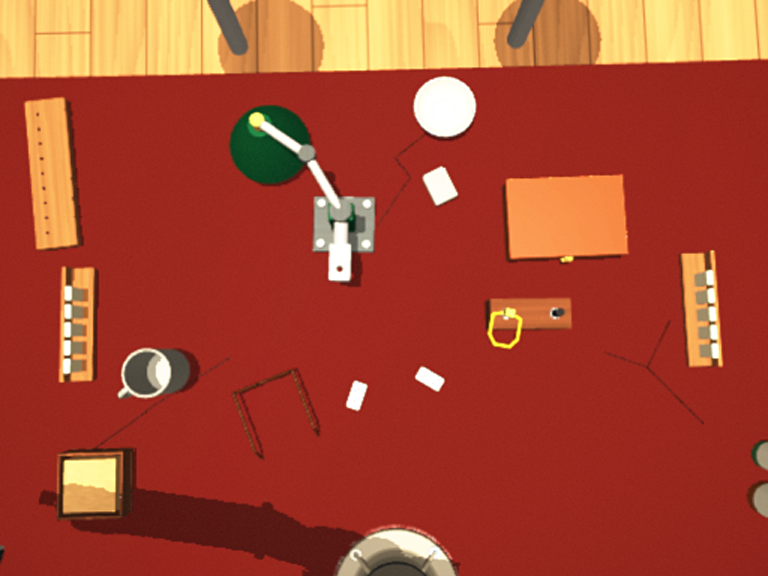

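View pics/side0.png

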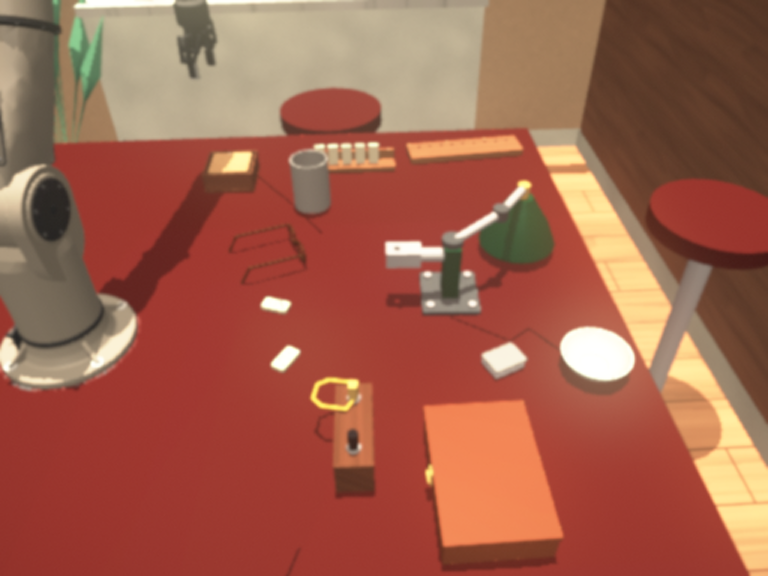

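The top view shows the linchpin at about (508,314)/1.5 with its ring pointing toward the robot. The knuckle is at (340,262)/1.5, with its hole as a dark dot at (341,269)/1.5. I'll enlarge both next.

Run:
```python
from h import *
z=np.load('/tmp/top.npz');p=z['p']
a=cv2.resize(p[125:195,205:255],None,fx=8,fy=8,interpolation=cv2.INTER_CUBIC)
b=cv2.resize(p[190:240,320:388],None,fx=8,fy=8,interpolation=cv2.INTER_CUBIC)
o=np.zeros((560,400+8+0,3),np.uint8);
o=np.zeros((560,960,3),np.uint8);o[:560,:400]=a;o[:400,410:410+544]=b
cv2.imwrite('pics/crop1.png',cv2.resize(o,(800,467))[:,:,::-1])
print(z['d'][np.ix_([175,180,185,187],[224,227,230])])
```

```text
[[1.1575445 1.1606562 1.1566117]
 [1.1566978 1.2648922 1.1543589]
 [1.1520579 1.1491886 1.1482829]
 [1.2654045 1.2672883 1.2654324]]
```

View pics/crop1.png

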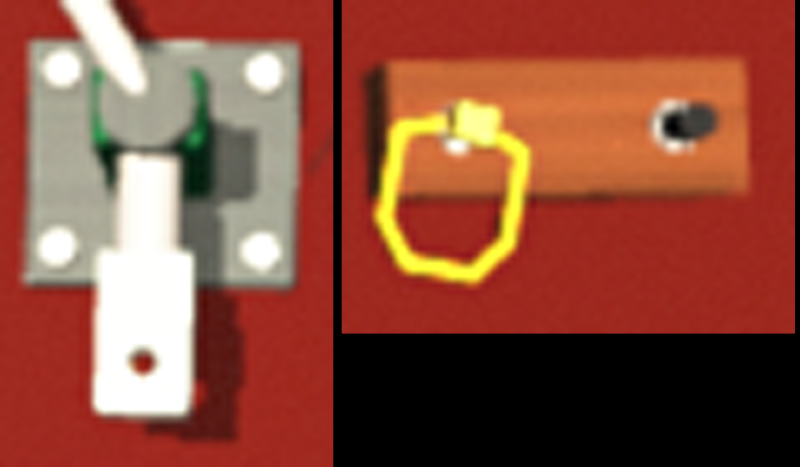

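The enlarged crops put the hole at about full-image px (226.0,178.7) and the linchpin head at (340.0,207.9). The ring yaw is roughly 10° in the image. Next I convert these to world positions.

Run:
```python
from h import *
c=dict(np.load('/tmp/top.npz'))
A=lambda x,y,z:world(c,x/6.667+204.57,y/6.667+124.57,z=z).round(4)
B=lambda x,y,z:world(c,(x-341.7)/6.667+319.57,y/6.667+189.57,z=z).round(4)
print('hole',A(143,361,.115)); print('end',A(95,412,.115),A(190,413,.115),'back',A(96,253,.115),A(195,252,.115))
print('plate',A(28,43,.01),A(299,43,.01),A(24,284,.01),A(295,284,.01))
print('head',B(478,122,.096),'plain',B(698,120,.096))
print('ringbar',B(405,265,.068),B(475,278,.068),'hinge corners',B(400,122,.068),B(527,150,.068))
print('stand',B(388,60,.062),B(747,60,.062),B(747,190,.062),B(384,192,.062))
```

```text
hole [0.6029 0.0888 0.115 ]
end [0.5826 0.1086 0.115 ] [0.5812 0.0702 0.115 ] back [0.6476 0.107  0.115 ] [0.647  0.0667 0.115 ]
plate [0.7608 0.1433 0.01  ] [0.7579 0.0222 0.01  ] [0.6522 0.1468 0.01  ] [0.6492 0.0266 0.01  ]
head [ 0.5176 -0.2194  0.096 ] plain [ 0.5162 -0.309   0.096 ]
ringbar [ 0.4602 -0.1923  0.068 ] [ 0.4541 -0.2212  0.068 ] hinge corners [ 0.5199 -0.1927  0.068 ] [ 0.5069 -0.2452  0.068 ]
stand [ 0.5465 -0.1898  0.062 ] [ 0.5428 -0.3406  0.062 ] [ 0.4882 -0.3378  0.062 ] [ 0.491  -0.1858  0.062 ]
```

Estimates: pin yaw is about -12° and bracket yaw about -2°. I'll move above the linchpin by way of a waypoint.

```bash
cat >> h.py <<'E'
def to(x,y,z,yaw=None):
    "tool-frame shift (mm) from the measured pose to a world point; az (deg) to bring tool y to world yaw"
    from scipy.spatial.transform import Rotation as Ro
    o=readout.get_obs();w,a,b,g=o['tool_rot'];R=Ro.from_quat([a,b,g,w]).as_matrix()
    cur=np.degrees(np.arctan2(-R[0,1],R[1,1]))
    print('pos',o['eef_pos'].round(4),'yaw',cur.round(2),'tilt',(R[:2,2]*57.3).round(2),'F',o['contact_force'].round(2),'t',round(o['t'],2),'w',round(o['gripper_width'],3))
    print(' shift',(R.T@(np.array([x,y,z])-o['eef_pos'])*1000).round(1),'az',None if yaw is None else (cur-yaw).round(2))
E
python3 -m crank '[{"x":-43,"y":-35},{"x":-43,"y":-35},{"x":-43,"y":-35},{"x":-43,"y":-35},{"x":-43,"y":-35},{"x":-43,"y":-35},{"x":-43,"y":-35},{"x":-43,"y":-35},{"x":-43,"y":-35},{"x":-43,"y":-35}]'
python3 -m crank '[{"x":-16,"y":-50},{"x":-16,"y":-50},{"x":-16,"y":-50},{"x":-16,"y":-50},{"x":-16,"y":-50},{"x":-16,"y":-50},{"x":-16,"y":-50},{"x":-16,"y":-50},{"az":-3},{},{}]'
python3 - <<'E'
from h import *
to(.5176,-.2194,.2,-12)
p,d,c=snap('wrist');np.savez('/tmp/w1',p=p,d=d,**c);save(p,'w1.png',s=1.5)
p,d,c=snap('side');np.savez('/tmp/s1',p=p,d=d,**c)
E
```

```text
pos [0.1752 0.6514 0.2306] yaw -15.06 tilt [-0.02 -0.08] F [ 0.11  0.14 -0.12] t 0.15 w 0.998
 shift [-556.8 -751.9   31.7] az -3.06schema error: expected keys jaw, x, y, z, ax, ay, az
schema error: expected keys jaw, x, y, z, ax, ay, az
```

View pics/w1.png

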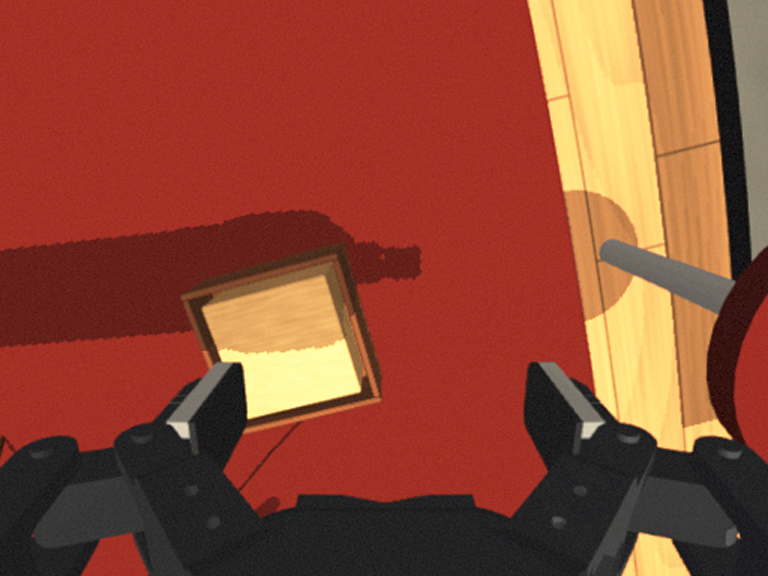

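The picture shows only the box under the start pose: the move was refused because every row needs all seven keys. I'll resend it.

```bash
python3 -m crank '[{"jaw":100,"x":-43,"y":-35,"z":0,"ax":0,"ay":0,"az":0},{"jaw":100,"x":-43,"y":-35,"z":0,"ax":0,"ay":0,"az":0},{"jaw":100,"x":-43,"y":-35,"z":0,"ax":0,"ay":0,"az":0},{"jaw":100,"x":-43,"y":-35,"z":0,"ax":0,"ay":0,"az":0},{"jaw":100,"x":-43,"y":-35,"z":0,"ax":0,"ay":0,"az":0},{"jaw":100,"x":-43,"y":-35,"z":0,"ax":0,"ay":0,"az":0},{"jaw":100,"x":-43,"y":-35,"z":0,"ax":0,"ay":0,"az":0},{"jaw":100,"x":-43,"y":-35,"z":0,"ax":0,"ay":0,"az":0},{"jaw":100,"x":-43,"y":-35,"z":0,"ax":0,"ay":0,"az":0},{"jaw":100,"x":-43,"y":-35,"z":0,"ax":0,"ay":0,"az":0}]'
python3 -m crank '[{"jaw":100,"x":-16,"y":-50,"z":0,"ax":0,"ay":0,"az":0},{"jaw":100,"x":-16,"y":-50,"z":0,"ax":0,"ay":0,"az":0},{"jaw":100,"x":-16,"y":-50,"z":0,"ax":0,"ay":0,"az":0},{"jaw":100,"x":-16,"y":-50,"z":0,"ax":0,"ay":0,"az":0},{"jaw":100,"x":-16,"y":-50,"z":0,"ax":0,"ay":0,"az":0},{"jaw":100,"x":-16,"y":-50,"z":0,"ax":0,"ay":0,"az":0},{"jaw":100,"x":-16,"y":-50,"z":0,"ax":0,"ay":0,"az":0},{"jaw":100,"x":-16,"y":-50,"z":0,"ax":0,"ay":0,"az":0},{"jaw":100,"x":0,"y":0,"z":0,"ax":0,"ay":0,"az":-3},{"jaw":100,"x":0,"y":0,"z":0,"ax":0,"ay":0,"az":0}]'
python3 - <<'E'
from h import *
to(.5176,-.2194,.2,-12)
p,d,c=snap('wrist');np.savez('/tmp/w1',p=p,d=d,**c);save(p,'w2.png',s=1.5)
to(.5176,-.2194,.2,-12)
E
```

```text
t: 1.5
eef_pos: [0.5005, 0.2007, 0.2315]
tool_rot: [0.0, 0.131, 0.991, 0.0]
contact_force: [1.0, 1.1, -0.9]
gripper_width: 1.006
t: 2.75
eef_pos: [0.5192, -0.2178, 0.2311]
tool_rot: [-0.0, 0.106, 0.994, 0.0]
contact_force: [-0.1, 0.1, -0.6]
gripper_width: 0.999
pos [ 0.5192 -0.2178  0.2311] yaw -12.14 tilt [-0.01  0.01] F [-0.13  0.1  -0.6 ] t 2.75 w 0.999
 shift [ 1.2 -1.9 31.1] az -0.14
pos [ 0.5193 -0.217   0.2311] yaw -12.09 tilt [-0.01  0.03] F [-0.06  0.56  0.04] t 2.8 w 1.0
 shift [ 1.2 -2.7 31.1] az -0.09
```

View pics/w2.png

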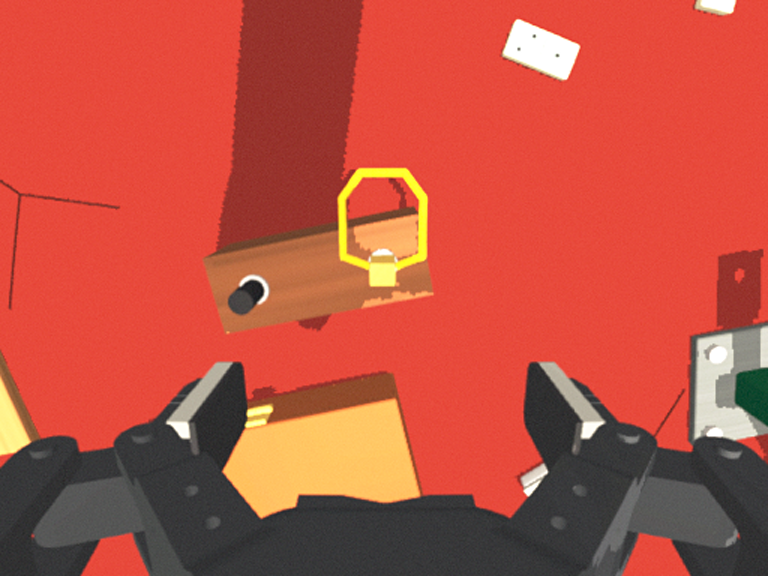

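The ring is square to the picture (bar at y≈171, x 360–406), so the tool yaw of -12° matches. The head's top face is centred at about (382.5,275).

Run:
```python
from h import *
c=dict(np.load('/tmp/w1.npz'));q=lambda x,y,z:world(c,(x+.5)/1.5-.5,(y+.5)/1.5-.5,z=z).round(4)
print('head',q(382.5,274.5,.096)); print('headL/R',q(369,274,.096),q(396,274,.096))
print('bar',q(360,171,.068),q(407,171,.068),'sides',q(342,230,.068),q(426,230,.068))
h=q(382.5,274.5,.096); to(h[0],h[1],.078,-12)
```

```text
head [ 0.5168 -0.2185  0.096 ]
headL/R [ 0.5148 -0.2264  0.096 ] [ 0.5182 -0.2104  0.096 ]
bar [ 0.4542 -0.2196  0.068 ] [ 0.4605 -0.1905  0.068 ] sides [ 0.4884 -0.2395  0.068 ] [ 0.5    -0.1858  0.068 ]
pos [ 0.5193 -0.217   0.2311] yaw -12.09 tilt [-0.01  0.03] F [-0.06  0.56  0.04] t 2.8 w 1.0
 shift [  2.1  -2.1 153.1] az -0.09
```

```bash
python3 -m crank '[{"jaw":50,"x":1.8,"y":-2.5,"z":40,"ax":0,"ay":0,"az":0},{"jaw":50,"x":0,"y":0,"z":40,"ax":0,"ay":0,"az":0},{"jaw":50,"x":0,"y":0,"z":35,"ax":0,"ay":0,"az":0},{"jaw":50,"x":0,"y":0,"z":20,"ax":0,"ay":0,"az":0},{"jaw":50,"x":0,"y":0,"z":10,"ax":0,"ay":0,"az":0},{"jaw":50,"x":0,"y":0,"z":9,"ax":0,"ay":0,"az":0},{"jaw":50,"x":0,"y":0,"z":0,"ax":0,"ay":0,"az":0}]' 40
python3 -m crank '[{"jaw":0,"x":0,"y":0,"z":0,"ax":0,"ay":0,"az":0},{"jaw":0,"x":0,"y":0,"z":0,"ax":0,"ay":0,"az":0},{"jaw":0,"x":0,"y":0,"z":0,"ax":0,"ay":0,"az":0},{"jaw":0,"x":0,"y":0,"z":0,"ax":0,"ay":0,"az":0},{"jaw":0,"x":0,"y":0,"z":0,"ax":0,"ay":0,"az":0},{"jaw":0,"x":0,"y":0,"z":0,"ax":0,"ay":0,"az":0}]' 40
python3 - <<'E'
from h import *
to(.5172,-.219,.077,-12)
E
```

```text
t: 3.68
eef_pos: [0.5171, -0.2192, 0.0773]
tool_rot: [-0.0, 0.105, 0.994, 0.0]
contact_force: [0.3, -0.1, -0.5]
gripper_width: 0.503
t: 4.42
eef_pos: [0.5176, -0.2195, 0.0781]
tool_rot: [0.001, 0.105, 0.994, 0.0]
contact_force: [-0.8, 1.0, 5.9]
gripper_width: 0.174
pos [ 0.5176 -0.2195  0.0781] yaw -12.06 tilt [0.08 0.  ] F [-0.85  0.96  5.86] t 4.42 w 0.174
 shift [0.5 0.4 1.1] az -0.06
```

```bash
python3 -m crank '[{"jaw":0,"x":0,"y":0,"z":-3,"ax":0,"ay":0,"az":0},{"jaw":0,"x":0,"y":0,"z":-8,"ax":0,"ay":0,"az":0},{"jaw":0,"x":0,"y":0,"z":-12,"ax":0,"ay":0,"az":0},{"jaw":0,"x":0,"y":0,"z":-16,"ax":0,"ay":0,"az":0},{"jaw":0,"x":0,"y":0,"z":-20,"ax":0,"ay":0,"az":0},{"jaw":0,"x":0,"y":0,"z":-22,"ax":0,"ay":0,"az":0},{"jaw":0,"x":0,"y":0,"z":-20,"ax":0,"ay":0,"az":0},{"jaw":0,"x":0,"y":0,"z":-14,"ax":0,"ay":0,"az":0},{"jaw":0,"x":0,"y":0,"z":-6,"ax":0,"ay":0,"az":0},{"jaw":0,"x":0,"y":0,"z":0,"ax":0,"ay":0,"az":0}]' 50
python3 -m crank '[{"jaw":0,"x":-1,"y":15,"z":0,"ax":0,"ay":0,"az":0},{"jaw":0,"x":-2,"y":30,"z":0,"ax":0,"ay":0,"az":0},{"jaw":0,"x":-2,"y":40,"z":0,"ax":0,"ay":0,"az":0},{"jaw":0,"x":-3,"y":45,"z":0,"ax":0,"ay":0,"az":0},{"jaw":0,"x":-3,"y":45,"z":0,"ax":0,"ay":0,"az":0},{"jaw":0,"x":-3,"y":45,"z":0,"ax":0,"ay":0,"az":0},{"jaw":0,"x":-2,"y":40,"z":0,"ax":0,"ay":0,"az":0},{"jaw":0,"x":-2,"y":32,"z":0,"ax":0,"ay":0,"az":0},{"jaw":0,"x":-2,"y":20,"z":0,"ax":0,"ay":0,"az":-3},{"jaw":0,"x":0,"y":7,"z":0,"ax":0,"ay":0,"az":-4},{"jaw":0,"x":0,"y":0,"z":0,"ax":0,"ay":0,"az":-3},{"jaw":0,"x":0,"y":0,"z":0,"ax":0,"ay":0,"az":0}]' 50
python3 - <<'E'
from h import *
to(.6029,.0888,.2,-2)
W=snap('wrist');np.savez('/tmp/w2',p=W[0],d=W[1],**W[2])
S=snap('side');np.savez('/tmp/s2',p=S[0],d=S[1],**S[2])
T=snap('top');np.savez('/tmp/t2',p=T[0],d=T[1],**T[2])
to(.6029,.0888,.2,-2)
print(proj(S[2],(.603,.089,.115)))
f=lambda p,x0,y0,w,h,s:cv2.resize(p[y0:y0+h,x0:x0+w],None,fx=s,fy=s,interpolation=cv2.INTER_CUBIC)
u,v=map(int,proj(S[2],(.603,.089,.16)))
o=np.concatenate([f(W[0],120,80,256,288,2)[:576,:512],f(S[0],u-36,v-72,72,144,4)],1);print(u-36,v-72)
cv2.imwrite('pics/w3.png',o[:,:,::-1])
E
```

```text
t: 5.68
eef_pos: [0.5171, -0.2194, 0.1984]
tool_rot: [0.0, 0.105, 0.994, 0.0]
contact_force: [-0.6, 0.5, -1.6]
gripper_width: 0.17
t: 7.18
eef_pos: [0.6026, 0.0882, 0.1979]
tool_rot: [-0.0, 0.018, 1.0, -0.0]
contact_force: [-0.0, -0.1, -2.4]
gripper_width: 0.174
pos [0.6026 0.0882 0.1979] yaw -2.03 tilt [-0.05 -0.02] F [-0.01 -0.13 -2.44] t 7.17 w 0.174
 shift [-0.3  0.6 -2.1] az -0.03
pos [0.6028 0.088  0.1981] yaw -2.11 tilt [-0.02 -0.01] F [-0.22 -0.03 -1.14] t 7.33 w 0.172
 shift [-0.1  0.8 -1.9] az -0.11
(np.float64(264.4027041940902), np.float64(165.077757316661))
228 79
```

View pics/w3.png

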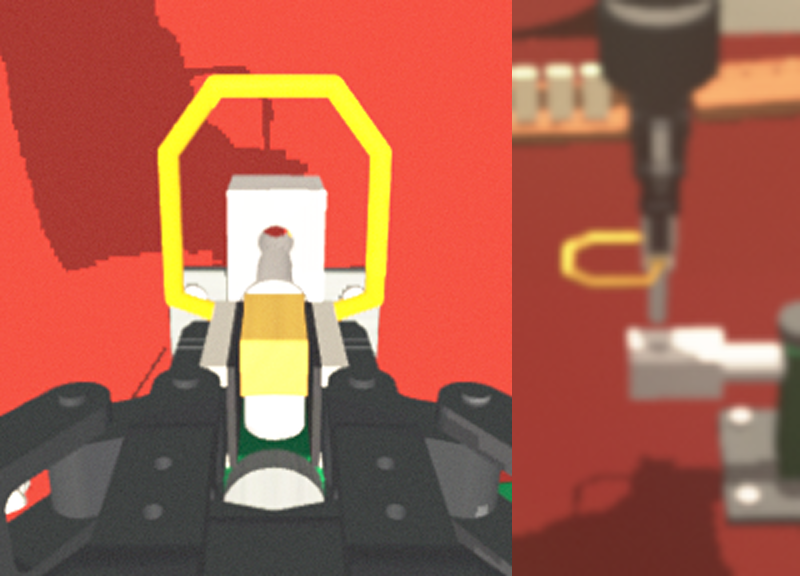

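The pin is held upright with its ring open toward the robot. The knuckle's front edge is at y≈190, x 229–326, and the shank's tip sits over the hole near (275,238). I'll enlarge the tip area.

Run:
```python
from h import *
z=dict(np.load('/tmp/w2.npz'));p=z['p'];s=dict(np.load('/tmp/s2.npz'))
a=cv2.resize(p[160:240,220:296],None,fx=7,fy=7,interpolation=cv2.INTER_CUBIC)
b=cv2.resize(s['p'][125:185,245:285],None,fx=7,fy=7,interpolation=cv2.INTER_CUBIC)
o=np.zeros((560,532+280,3),np.uint8);o[:,:532]=a;o[:420,532:]=b;cv2.imwrite('pics/w4.png',o[:,:800,::-1])
# predicted tip/hole
for n,X in dict(tip=(.6028,.088,.198-.016-.044),hole=(.603,.088,.115)).items():
    u,v=proj(z,X);U,V=proj(s,X);print(n,(u-219.5)*7,(v-159.5)*7,(U-244.5)*7+532,(V-124.5)*7)
```

```text
tip 253.52620591206073 361.6600812501248 671.0623402979134 238.28972852532112
hole 254.003359438249 296.37041181928936 671.480308721841 285.54468880070397
```

View pics/w4.png

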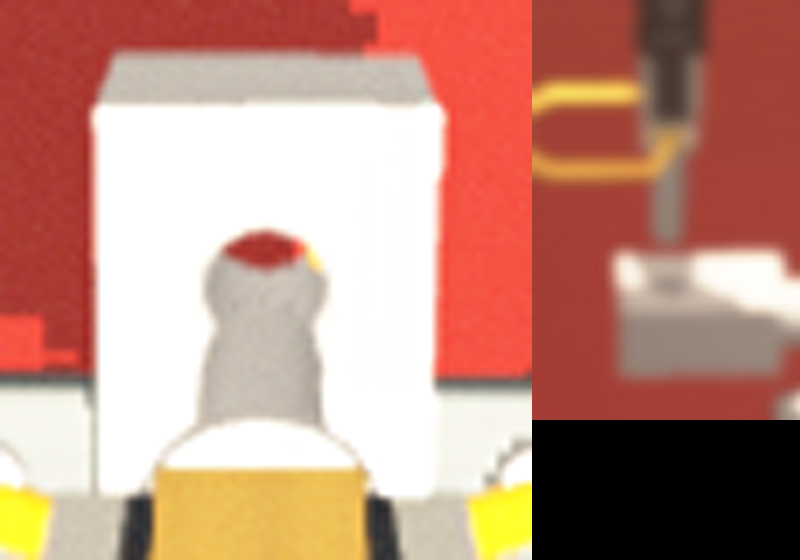

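Run:
```python
from h import *
z=dict(np.load('/tmp/w2.npz'));q=lambda x,y,h:world(z,x/7+219.5,y/7+159.5,z=h).round(4)
print('hole',q(266,287,.115),'top',q(266,231,.115),'sides',q(205.5,287,.115),q(327,287,.115))
print('end',q(95,104,.115),q(443,104,.115),'back',q(95,485,.115),q(437,485,.115))
print('tip edge',q(264,322,.138))
# shank: intersect ray with plane x=.603
R=z['R'];o=-R.T@z['t']
for x,y in((261.5,400),(266,322),(257,468),(260,470)):
    r=R.T@ray(z,x/7+219.5,y/7+159.5);print('shank',(o+r*(.603-o[0])/r[0]).round(4))
s=dict(np.load('/tmp/s2.npz'));q=lambda x,y,h:world(s,(x-532)/7+244.5,y/7+124.5,z=h).round(4)
print('side hole',q(671,274,.115),'tip',q(667,238,.138))
```

```text
hole [0.602  0.0893 0.115 ] top [0.5958 0.0895 0.115 ] sides [0.6018 0.0828 0.115 ] [0.6022 0.0959 0.115 ]
end [0.5813 0.0721 0.115 ] [0.5826 0.1086 0.115 ] back [0.6241 0.0697 0.115 ] [0.6254 0.1074 0.115 ]
tip edge [0.5988 0.0892 0.138 ]
shank [0.603  0.0888 0.1488]
shank [0.603  0.0893 0.1245]
shank [0.603  0.0883 0.1663]
shank [0.603  0.0886 0.1668]
side hole [0.6033 0.0957 0.115 ] tip [0.6012 0.0883 0.138 ]
```

Hole comes out at about (.6025,.0893), with the pin about 0.5 mm short in y. I'll shift and go down by feel.

```bash
python3 -m crank '[{"jaw":0,"x":0,"y":0.6,"z":8,"ax":0,"ay":0,"az":0},{"jaw":0,"x":0,"y":0,"z":8,"ax":0,"ay":0,"az":0},{"jaw":0,"x":0,"y":0,"z":3,"ax":0,"ay":0,"az":0},{"jaw":0,"x":0,"y":0,"z":0,"ax":0,"ay":0,"az":0}]' 60
python3 -m crank '[{"jaw":0,"x":0,"y":0,"z":2,"ax":0,"ay":0,"az":0},{"jaw":0,"x":0,"y":0,"z":1,"ax":0,"ay":0,"az":0},{"jaw":0,"x":0,"y":0,"z":0,"ax":0,"ay":0,"az":0}]' 60
python3 -m crank '[{"jaw":0,"x":0,"y":0,"z":1,"ax":0,"ay":0,"az":0},{"jaw":0,"x":0,"y":0,"z":1,"ax":0,"ay":0,"az":0},{"jaw":0,"x":0,"y":0,"z":0,"ax":0,"ay":0,"az":0}]' 60
python3 - <<'E'
from h import *
to(.6026,.0891,.16,-2); print(readout.get_obs()['torque'].round(3))
E
```

```text
t: 7.82
eef_pos: [0.6027, 0.0889, 0.1788]
tool_rot: [-0.0, 0.018, 1.0, -0.0]
contact_force: [0.4, -0.0, -1.8]
gripper_width: 0.162
t: 8.2
eef_pos: [0.6029, 0.0891, 0.1763]
tool_rot: [0.0, 0.018, 1.0, 0.0]
contact_force: [-0.8, -0.0, -1.2]
gripper_width: 0.168
t: 8.57
eef_pos: [0.6028, 0.089, 0.1742]
tool_rot: [-0.0, 0.018, 1.0, -0.0]
contact_force: [0.1, 0.5, -2.0]
gripper_width: 0.169
pos [0.6028 0.089  0.1742] yaw -2.06 tilt [-0.01 -0.  ] F [ 0.07  0.53 -2.02] t 8.57 w 0.169
 shift [ 0.2  0.1 14.2] az -0.06
[-0.004 -0.036  0.007]
```

```bash
R0='' ;
python3 -m crank '[{"jaw":0,"x":0,"y":0,"z":1,"ax":0,"ay":0,"az":0},{"jaw":0,"x":0,"y":0,"z":1,"ax":0,"ay":0,"az":0},{"jaw":0,"x":0,"y":0,"z":0,"ax":0,"ay":0,"az":0}]' 60
python3 -m crank '[{"jaw":0,"x":0,"y":0,"z":1,"ax":0,"ay":0,"az":0},{"jaw":0,"x":0,"y":0,"z":1,"ax":0,"ay":0,"az":0},{"jaw":0,"x":0,"y":0,"z":0,"ax":0,"ay":0,"az":0}]' 60
python3 - <<'E'
from h import *
to(.6026,.0891,.16,-2); print(readout.get_obs()['torque'].round(3))
E
```

```text
t: 8.95
eef_pos: [0.6029, 0.089, 0.1722]
tool_rot: [-0.0, 0.018, 1.0, -0.0]
contact_force: [0.2, 0.1, -2.2]
gripper_width: 0.168
t: 9.32
eef_pos: [0.6028, 0.089, 0.1702]
tool_rot: [-0.0, 0.018, 1.0, -0.0]
contact_force: [0.2, 0.5, -1.3]
gripper_width: 0.168
pos [0.6028 0.089  0.1702] yaw -2.06 tilt [-0.01 -0.  ] F [ 0.2   0.55 -1.34] t 9.32 w 0.168
 shift [ 0.2  0.1 10.2] az -0.06
[ 0.021 -0.005  0.038]
```

```bash
python3 -m crank '[{"jaw":0,"x":0,"y":0,"z":1.5,"ax":0,"ay":0,"az":0},{"jaw":0,"x":0,"y":0,"z":1.5,"ax":0,"ay":0,"az":0},{"jaw":0,"x":0,"y":0,"z":1,"ax":0,"ay":0,"az":0},{"jaw":0,"x":0,"y":0,"z":0,"ax":0,"ay":0,"az":0}]' 60
python3 -m crank '[{"jaw":0,"x":0,"y":0,"z":2,"ax":0,"ay":0,"az":0},{"jaw":0,"x":0,"y":0,"z":1.5,"ax":0,"ay":0,"az":0},{"jaw":0,"x":0,"y":0,"z":1.5,"ax":0,"ay":0,"az":0},{"jaw":0,"x":0,"y":0,"z":0,"ax":0,"ay":0,"az":0}]' 60
python3 - <<'E'
from h import *
to(.6026,.0891,.131,-2); print(readout.get_obs()['torque'].round(3))
E
```

```text
t: 9.82
eef_pos: [0.6028, 0.089, 0.1662]
tool_rot: [-0.0, 0.018, 1.0, -0.0]
contact_force: [-0.4, 0.3, -1.2]
gripper_width: 0.167
t: 10.32
eef_pos: [0.6028, 0.089, 0.1611]
tool_rot: [-0.0, 0.018, 1.0, -0.0]
contact_force: [-0.1, 0.3, -2.2]
gripper_width: 0.164
pos [0.6028 0.089  0.1611] yaw -2.06 tilt [-0.02 -0.  ] F [-0.14  0.32 -2.2 ] t 10.32 w 0.164
 shift [ 0.2  0.1 30.1] az -0.06
[-0.024  0.008  0.053]
```

```bash
python3 -m crank '[{"jaw":0,"x":0,"y":0,"z":1.5,"ax":0,"ay":0,"az":0},{"jaw":0,"x":0,"y":0,"z":1.5,"ax":0,"ay":0,"az":0},{"jaw":0,"x":0,"y":0,"z":1,"ax":0,"ay":0,"az":0},{"jaw":0,"x":0,"y":0,"z":0,"ax":0,"ay":0,"az":0}]' 60
python3 -m crank '[{"jaw":0,"x":0,"y":0,"z":1,"ax":0,"ay":0,"az":0},{"jaw":0,"x":0,"y":0,"z":1,"ax":0,"ay":0,"az":0}]' 60
python3 -m crank '[{"jaw":0,"x":0,"y":0,"z":1,"ax":0,"ay":0,"az":0},{"jaw":0,"x":0,"y":0,"z":1,"ax":0,"ay":0,"az":0}]' 60
python3 -m crank '[{"jaw":0,"x":0,"y":0,"z":1,"ax":0,"ay":0,"az":0},{"jaw":0,"x":0,"y":0,"z":1,"ax":0,"ay":0,"az":0}]' 60
```

```text
t: 10.82
eef_pos: [0.6029, 0.0888, 0.1573]
tool_rot: [-0.0, 0.018, 1.0, -0.0]
contact_force: [-1.0, 0.0, -0.8]
gripper_width: 0.167
t: 11.08
eef_pos: [0.6031, 0.0884, 0.1555]
tool_rot: [0.0, 0.018, 1.0, -0.0]
contact_force: [0.1, -0.9, 0.2]
gripper_width: 0.167
t: 11.32
eef_pos: [0.6029, 0.0883, 0.1532]
tool_rot: [-0.0, 0.018, 1.0, -0.0]
contact_force: [-0.3, -3.1, 0.6]
gripper_width: 0.165
t: 11.58
eef_pos: [0.6029, 0.0885, 0.1512]
tool_rot: [-0.0, 0.018, 1.0, -0.0]
contact_force: [-0.8, -3.8, 0.7]
gripper_width: 0.167
```

```bash
python3 -m crank '[{"jaw":0,"x":0,"y":-0.5,"z":1.5,"ax":0,"ay":0,"az":0},{"jaw":0,"x":0,"y":0,"z":1.5,"ax":0,"ay":0,"az":0}]' 60
python3 -m crank '[{"jaw":0,"x":0,"y":0,"z":1.5,"ax":0,"ay":0,"az":0},{"jaw":0,"x":0,"y":0,"z":1.5,"ax":0,"ay":0,"az":0},{"jaw":0,"x":0,"y":0,"z":1.5,"ax":0,"ay":0,"az":0}]' 60
python3 -m crank '[{"jaw":0,"x":0,"y":0,"z":1.5,"ax":0,"ay":0,"az":0},{"jaw":0,"x":0,"y":0,"z":1.5,"ax":0,"ay":0,"az":0},{"jaw":0,"x":0,"y":0,"z":1.5,"ax":0,"ay":0,"az":0}]' 60
```

```text
t: 11.82
eef_pos: [0.6029, 0.0884, 0.1482]
tool_rot: [-0.0, 0.018, 1.0, -0.0]
contact_force: [-0.4, -3.3, 0.4]
gripper_width: 0.167
t: 12.2
eef_pos: [0.6029, 0.0884, 0.1437]
tool_rot: [-0.0, 0.018, 1.0, -0.0]
contact_force: [-0.9, -4.2, -0.3]
gripper_width: 0.171
t: 12.58
eef_pos: [0.6029, 0.0885, 0.1392]
tool_rot: [0.0, 0.018, 1.0, -0.0]
contact_force: [-0.3, -4.8, 0.6]
gripper_width: 0.166
```

```bash
python3 -m crank '[{"jaw":0,"x":0,"y":0,"z":1.5,"ax":0,"ay":0,"az":0},{"jaw":0,"x":0,"y":0,"z":1.5,"ax":0,"ay":0,"az":0},{"jaw":0,"x":0,"y":0,"z":1,"ax":0,"ay":0,"az":0}]' 60
python3 -m crank '[{"jaw":0,"x":0,"y":0,"z":1,"ax":0,"ay":0,"az":0},{"jaw":0,"x":0,"y":0,"z":1,"ax":0,"ay":0,"az":0}]' 60
python3 -m crank '[{"jaw":0,"x":0,"y":0,"z":0.7,"ax":0,"ay":0,"az":0},{"jaw":0,"x":0,"y":0,"z":0,"ax":0,"ay":0,"az":0}]' 60
python3 -m crank '[{"jaw":0,"x":0,"y":0,"z":0.5,"ax":0,"ay":0,"az":0},{"jaw":0,"x":0,"y":0,"z":0,"ax":0,"ay":0,"az":0}]' 60
```

```text
t: 12.95
eef_pos: [0.6029, 0.0884, 0.1352]
tool_rot: [-0.0, 0.018, 1.0, -0.0]
contact_force: [-0.8, -5.4, 1.0]
gripper_width: 0.172
t: 13.2
eef_pos: [0.6029, 0.0884, 0.1333]
tool_rot: [-0.0, 0.018, 1.0, -0.0]
contact_force: [-0.9, -3.9, 0.3]
gripper_width: 0.168
t: 13.45
eef_pos: [0.6028, 0.0885, 0.1324]
tool_rot: [-0.0, 0.018, 1.0, -0.0]
contact_force: [0.3, -4.2, -1.4]
gripper_width: 0.172
t: 13.7
eef_pos: [0.6029, 0.0885, 0.132]
tool_rot: [-0.0, 0.018, 1.0, -0.0]
contact_force: [-0.1, -4.7, -0.5]
gripper_width: 0.169
```

```bash
python3 -m crank '[{"jaw":0,"x":0,"y":0,"z":0.5,"ax":0,"ay":0,"az":0},{"jaw":0,"x":0,"y":0,"z":0,"ax":0,"ay":0,"az":0}]' 60
python3 -m crank '[{"jaw":0,"x":0,"y":0,"z":0.5,"ax":0,"ay":0,"az":0},{"jaw":0,"x":0,"y":0,"z":0,"ax":0,"ay":0,"az":0}]' 60
python3 -m crank '[{"jaw":0,"x":0,"y":0,"z":0.5,"ax":0,"ay":0,"az":0},{"jaw":0,"x":0,"y":0,"z":0,"ax":0,"ay":0,"az":0}]' 60
```

```text
t: 13.95
eef_pos: [0.6029, 0.0884, 0.1316]
tool_rot: [0.0, 0.018, 1.0, -0.0]
contact_force: [-0.7, -4.7, 0.5]
gripper_width: 0.169
t: 14.2
eef_pos: [0.6029, 0.0885, 0.1312]
tool_rot: [0.0, 0.018, 1.0, 0.0]
contact_force: [-0.8, -5.5, 2.1]
gripper_width: 0.168
t: 14.45
eef_pos: [0.603, 0.0885, 0.1312]
tool_rot: [0.0, 0.018, 1.0, 0.0]
contact_force: [-1.7, -5.6, 5.6]
gripper_width: 0.165
```

The pin stops at TCP z .1312, which is where I expected it to seat, and the force is rising. I'll give it one more light press, release, back off and look.

```bash
python3 -m crank '[{"jaw":0,"x":0,"y":0,"z":0.5,"ax":0,"ay":0,"az":0},{"jaw":0,"x":0,"y":0,"z":0,"ax":0,"ay":0,"az":0}]' 60
python3 -m crank '[{"jaw":0,"x":0,"y":0,"z":-0.5,"ax":0,"ay":0,"az":0},{"jaw":40,"x":0,"y":0,"z":0,"ax":0,"ay":0,"az":0},{"jaw":50,"x":0,"y":0,"z":0,"ax":0,"ay":0,"az":0},{"jaw":60,"x":0,"y":0,"z":0,"ax":0,"ay":0,"az":0},{"jaw":60,"x":0,"y":0,"z":0,"ax":0,"ay":0,"az":0},{"jaw":60,"x":0,"y":0,"z":-10,"ax":0,"ay":0,"az":0},{"jaw":60,"x":0,"y":0,"z":-25,"ax":0,"ay":0,"az":0},{"jaw":60,"x":0,"y":0,"z":-25,"ax":0,"ay":0,"az":0},{"jaw":60,"x":10,"y":0,"z":-20,"ax":0,"ay":0,"az":0},{"jaw":0,"x":30,"y":0,"z":0,"ax":0,"ay":0,"az":0},{"jaw":0,"x":30,"y":0,"z":0,"ax":0,"ay":0,"az":0},{"jaw":0,"x":0,"y":0,"z":0,"ax":0,"ay":0,"az":0}]' 60
python3 - <<'E'
from h import *
to(.543,.0905,.15,-2)
W=snap('wrist');np.savez('/tmp/w3',p=W[0],d=W[1],**W[2])
S=snap('side');np.savez('/tmp/s3',p=S[0],d=S[1],**S[2])
f=lambda p,x0,y0,w,h,s:cv2.resize(p[y0:y0+h,x0:x0+w],None,fx=s,fy=s,interpolation=cv2.INTER_CUBIC)
u,v=map(int,proj(S[2],(.58,.089,.12)))
print(u-35,v-36)
a=cv2.resize(W[0],None,fx=.78,fy=.78);b=f(S[0],u-35,v-36,70,72,5)
o=np.zeros((360,800,3),np.uint8);o[:a.shape[0],:400]=a[:,:400];o[:,400:750]=b[:360]
cv2.imwrite('pics/w5.png',o[:,:,::-1]);to(.543,.0905,.15,-2)
E
```

```text
t: 14.7
eef_pos: [0.603, 0.0884, 0.1311]
tool_rot: [0.0, 0.018, 1.0, 0.0]
contact_force: [-3.3, -6.1, 8.3]
gripper_width: 0.169
t: 16.2
eef_pos: [0.5314, 0.0912, 0.2113]
tool_rot: [-0.0, 0.018, 1.0, 0.0]
contact_force: [0.3, -0.1, 0.7]
gripper_width: -0.0
pos [0.5314 0.0912 0.2113] yaw -2.02 tilt [-0.02  0.05] F [ 0.34 -0.12  0.68] t 16.2 w -0.0
 shift [-11.6  -0.3  61.3] az -0.02
221 127Traceback (most recent call last):
  File "<stdin>", line 9, in <module>
ValueError: could not broadcast input array from shape (300,399,3) into shape (300,400,3)
```

Run:
```python
from h import *
W=dict(np.load('/tmp/w3.npz'));S=dict(np.load('/tmp/s3.npz'))
a=cv2.resize(W['p'],(480,360));b=cv2.resize(S['p'][127:199,226:290],(320,360),interpolation=cv2.INTER_CUBIC)
cv2.imwrite('pics/w5.png',np.concatenate([a,b],1)[:,:,::-1])
for X in((.582,.089,.115),(.603,.089,.115),(.603,.089,.119),(.603,.089,.149),(.543,.091,.121)):
    u,v=proj(S,X);print(X,(u-225.5)*5+480,(v-126.5)*5)
```

```text
(0.582, 0.089, 0.115) 636.729243729086 194.31466251674138
(0.603, 0.089, 0.115) 674.5135209704508 192.88878658330503
(0.603, 0.089, 0.119) 674.5246186688161 187.0781797795435
(0.603, 0.089, 0.149) 674.6091216166408 142.68415552912032
(0.543, 0.091, 0.121) 566.0192640874018 186.09957757682636
```

View pics/w5.png

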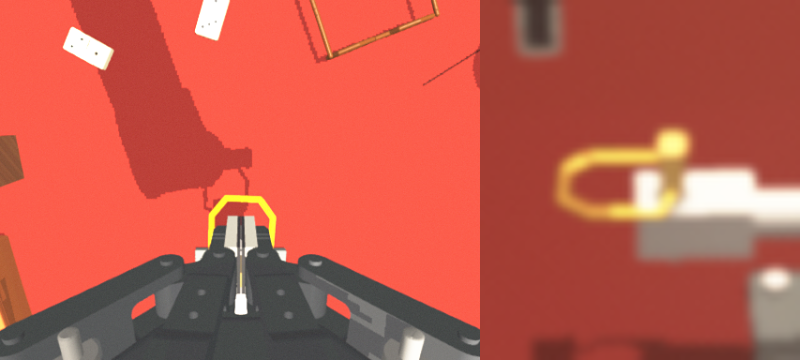

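The pin is seated: its head is at (674,142), exactly as predicted. The ring is open and level, with its bar at about (564,184), pointing away from the lamp. I'll tilt the shut fingers 25° so the gripper body stays clear of the head, then go above the bar.

```bash
python3 -m crank '[{"jaw":0,"x":0,"y":0,"z":0,"ax":0,"ay":-8.5,"az":0},{"jaw":0,"x":0,"y":0,"z":0,"ax":0,"ay":-8.5,"az":0},{"jaw":0,"x":0,"y":0,"z":0,"ax":0,"ay":-8,"az":0},{"jaw":0,"x":0,"y":0,"z":0,"ax":0,"ay":0,"az":0}]' 60
python3 - <<'E'
from h import *
to(.534,.0912,.1307,-2);print(readout.get_obs()['q'].round(2))
E
```

```text
t: 16.8
eef_pos: [0.5312, 0.0909, 0.2098]
tool_rot: [0.215, 0.017, 0.976, -0.004]
contact_force: [-0.6, -0.2, -0.2]
gripper_width: -0.001
pos [0.5312 0.0909 0.2098] yaw -1.97 tilt [24.08 -0.88] F [-0.62 -0.24 -0.18] t 16.8 w -0.001
 shift [30.7  0.4 72.9] az 0.03
[-0.76  0.09  0.39  2.24  0.32  0.44  0.89]
```

```bash
python3 -m crank '[{"jaw":0,"x":10,"y":0.3,"z":23,"ax":0,"ay":0,"az":0},{"jaw":0,"x":10,"y":0,"z":25,"ax":0,"ay":0,"az":0},{"jaw":0,"x":10.7,"y":0,"z":25,"ax":0,"ay":0,"az":0},{"jaw":0,"x":0,"y":0,"z":0,"ax":0,"ay":0,"az":0}]' 60
python3 -m crank '[{"jaw":0,"x":0,"y":0,"z":5,"ax":0,"ay":0,"az":0},{"jaw":0,"x":0,"y":0,"z":5,"ax":0,"ay":0,"az":0},{"jaw":0,"x":0,"y":0,"z":2,"ax":0,"ay":0,"az":0},{"jaw":0,"x":0,"y":0,"z":0,"ax":0,"ay":0,"az":0}]' 60
python3 - <<'E'
from h import *
to(.538,.0912,.1216,-2);print(readout.get_obs()['q'].round(2))
E
```

```text
t: 17.3
eef_pos: [0.5369, 0.0904, 0.1303]
tool_rot: [0.215, 0.018, 0.976, -0.006]
contact_force: [-0.2, -0.5, 0.5]
gripper_width: -0.004
t: 17.8
eef_pos: [0.5414, 0.0911, 0.121]
tool_rot: [0.217, 0.018, 0.976, -0.004]
contact_force: [1.1, -0.5, 1.2]
gripper_width: 0.001
pos [0.5414 0.0911 0.121 ] yaw -2.06 tilt [24.23 -0.85] F [ 1.11 -0.49  1.2 ] t 17.8 w 0.001
 shift [ 2.8 -0.1 -2. ] az -0.06
[-0.71  0.28  0.38  2.3   0.35  0.19  0.84]
```

Joint 6 is near its lower limit, so I'll ease the tilt to 17° and then swing the ring along its arc.

```bash
python3 -m crank '[{"jaw":0,"x":0,"y":0,"z":-3,"ax":0,"ay":4,"az":0},{"jaw":0,"x":2,"y":0,"z":0,"ax":0,"ay":4,"az":0},{"jaw":0,"x":2,"y":0,"z":6,"ax":0,"ay":0,"az":0},{"jaw":0,"x":1,"y":0,"z":6,"ax":0,"ay":0,"az":0},{"jaw":0,"x":1,"y":0,"z":6,"ax":0,"ay":0,"az":0},{"jaw":0,"x":0,"y":0,"z":0,"ax":0,"ay":0,"az":0}]' 60
python3 - <<'E'
from h import *
to(.5402,.091,.1042,-2);print(readout.get_obs()['q'].round(2))
E
```

```text
t: 18.55
eef_pos: [0.5387, 0.0912, 0.1034]
tool_rot: [0.147, 0.017, 0.989, -0.003]
contact_force: [0.1, -0.0, 2.9]
gripper_width: 0.003
pos [0.5387 0.0912 0.1034] yaw -2.02 tilt [16.68 -0.64] F [ 0.1  -0.02  2.86] t 18.55 w 0.003
 shift [-1.7 -0.1 -0.3] az -0.02
[-0.47  0.33  0.14  2.2   0.18  0.35  1.03]
```

```bash
python3 -m crank '[{"jaw":0,"x":-1,"y":0,"z":6,"ax":0,"ay":0,"az":0},{"jaw":0,"x":-1.5,"y":0,"z":6,"ax":0,"ay":0,"az":0},{"jaw":0,"x":-2,"y":0,"z":5.5,"ax":0,"ay":0,"az":0},{"jaw":0,"x":0,"y":0,"z":0,"ax":0,"ay":0,"az":0}]' 60
python3 - <<'E'
from h import *
to(.548,.091,.088,-2);print(readout.get_obs()['q'].round(2))
E
```

```text
t: 19.05
eef_pos: [0.5488, 0.0906, 0.0882]
tool_rot: [0.147, 0.018, 0.989, -0.003]
contact_force: [-0.8, 0.3, 1.1]
gripper_width: -0.001
pos [0.5488 0.0906 0.0882] yaw -2.07 tilt [16.7  -0.62] F [-0.78  0.32  1.1 ] t 19.05 w -0.001
 shift [ 0.8  0.4 -0. ] az -0.07
[-0.46  0.37  0.14  2.19  0.18  0.32  1.04]
```

```bash
python3 -m crank '[{"jaw":0,"x":-2.5,"y":0,"z":6,"ax":0,"ay":0,"az":0},{"jaw":0,"x":-3,"y":0,"z":6,"ax":0,"ay":0,"az":0},{"jaw":0,"x":-3.5,"y":0,"z":5.5,"ax":0,"ay":0,"az":0},{"jaw":0,"x":-3,"y":0,"z":5,"ax":0,"ay":0,"az":0},{"jaw":0,"x":0,"y":0,"z":0,"ax":0,"ay":0,"az":0},{"jaw":0,"x":0,"y":0,"z":0,"ax":0,"ay":0,"az":0}]' 60
python3 - <<'E'
from h import *
to(.5677,.0903,.0699,-2)
S=snap('side');save(S[0],'s5.png',(205,115,305,205),6)
E
```

```text
t: 19.8
eef_pos: [0.5668, 0.0901, 0.0707]
tool_rot: [0.148, 0.018, 0.989, -0.003]
contact_force: [0.4, 0.1, 0.8]
gripper_width: -0.001
pos [0.5668 0.0901 0.0707] yaw -2.06 tilt [16.74 -0.6 ] F [0.41 0.14 0.78] t 19.8 w -0.001
 shift [-0.7  0.2  1.1] az -0.06
```

View pics/s5.png

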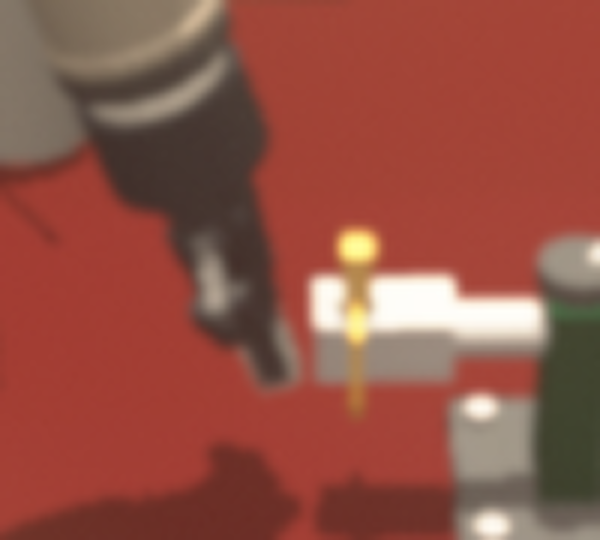

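The ring has snapped shut: it shows as a vertical line at x≈357, running from the hinge to below the knuckle. I'll withdraw and make a last check.

```bash
python3 -m crank '[{"jaw":0,"x":8,"y":0,"z":-6,"ax":0,"ay":0,"az":0},{"jaw":0,"x":10,"y":0,"z":-15,"ax":0,"ay":0,"az":0},{"jaw":0,"x":5,"y":0,"z":-30,"ax":0,"ay":0,"az":0},{"jaw":0,"x":0,"y":0,"z":-40,"ax":0,"ay":0,"az":0},{"jaw":0,"x":0,"y":0,"z":-40,"ax":0,"ay":0,"az":0},{"jaw":0,"x":0,"y":20,"z":-30,"ax":0,"ay":4,"az":0},{"jaw":0,"x":0,"y":40,"z":0,"ax":0,"ay":6,"az":0},{"jaw":0,"x":0,"y":45,"z":0,"ax":0,"ay":6,"az":0},{"jaw":0,"x":0,"y":45,"z":0,"ax":0,"ay":0,"az":0},{"jaw":0,"x":0,"y":0,"z":0,"ax":0,"ay":0,"az":0}]' 60
python3 - <<'E'
from h import *
to(.6,.09,.2)
S=snap('side');T=snap('top')
p0=np.load('/tmp/side.npz')['p'];d=np.abs(S[0].astype(int)-p0).max(2)
a=cv2.resize(S[0][95:245,200:325],(500,600),interpolation=cv2.INTER_CUBIC)
b=cv2.resize(T[0][130:200,205:240],(300,600),interpolation=cv2.INTER_CUBIC)
cv2.imwrite('pics/fin.png',np.concatenate([a,b],1)[:,:,::-1])
for X in((.603,.089,.149),(.603,.089,.121),(.603,.089,.061)):
    u,v=proj(S[2],X);print(X,(u-199.5)*4,(v-94.5)*4)
E
```

```text
t: 21.1
eef_pos: [0.5018, 0.2467, 0.2178]
tool_rot: [0.008, 0.015, 1.0, 0.001]
contact_force: [0.4, -0.4, 0.4]
gripper_width: -0.002
pos [0.5018 0.2467 0.2178] yaw -1.7 tilt [0.97 0.05] F [ 0.36 -0.45  0.35] t 21.1 w -0.002
 shift [-102.5 -153.8   19.4] az None
(0.603, 0.089, 0.149) 259.68729729331267 242.14732442329625
(0.603, 0.089, 0.121) 259.6241458340214 275.330748795585
(0.603, 0.089, 0.061) 259.4939730879612 343.1550286433943
```

View pics/fin.png

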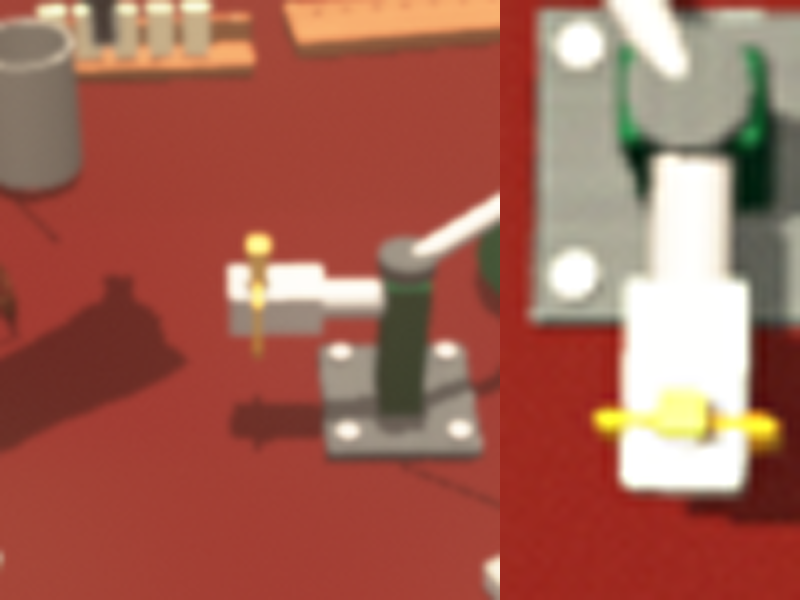

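```bash
python3 -c "
from station import ticket
print(ticket.hand_in())"
```

```text
the job is handed in; nothing more can be done
None
```

The linchpin is in the knuckle hole with its ring snapped shut under the tip, and I handed the job in at about 21 s of the 67 s allowed.

- **Insertion:** I gripped the pin by its head, lifted it out of the stand and turned it about 10° so the open ring pointed away from the lamp. It went down by feel and stopped at tool height 0.131 m, where the flange should meet the knuckle top. The final upward push read 8 N, well under the 20 N limit.
- **Side force:** there was a steady side force of 4–6 N on the way down. I put it down to the sprung ball.
- **Ring:** I released the pin and backed off, then swung the ring's bar down with the shut fingers, needing about 3 N. I had to ease the tool tilt from 25° to 17° partway because joint 6 was near its limit.
- **Last checks:** in the final pictures the head is at the height expected for a seated pin, within about a pixel. The ring hangs straight down around the knuckle, its bar just below the tip. The hand is clear, with no contact force beyond noise.
- **Slight disagreement:** from above, the shut ring looks turned about 4° in the picture, a couple of degrees off the bracket. I left it as it was.
- **Not checked:** I did not compare pictures of the other pin and the loose items before and after. The arm's path stayed clear of them and no force suggested contact.
- **Refused command:** my first move was refused whole for missing keys. It cost no arm motion.

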